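Set two glass dishes on the sloped display stand

ROBOT

A 6-joint arm with a two-finger parallel gripper is mounted at the origin on the work surface. World frame = base frame: x ahead of the robot, y to its left, z up, the work surface at z = 0. Lengths are in mm, angles in rad, forces in N, time in s.
With the tool pointing down it reaches from about 275 to 1000 mm from the base axis. Payload 8.4 kg.
Tool frame: the origin (TCP) lies between the finger pads; the fingertips stand r.tips_ahead ahead of it and the grasp point (between the pads) lies 6 mm ahead of it (r.tips_ahead is the distance from the TCP to the fingertips, in mm); z points along the fingers, y is the line along which they close (so a half turn about z gives the same grasp; the last joint's range is limited). The gripper opens to 85 mm and grips with 20 to 120 N. Pads are 22 mm wide; open, the fingers measure 114 mm over their backs; the gripper's body (76 mm by 85 mm) begins 54 mm behind the grasp point. The pads swing forward as they close: fully open they stand 13 mm farther back than shut.
Start: joints at [-1.129, 0.353, 1.633, -0, 1.155, -0.002], TCP at [268.358, -564.457, 256.281] pointing down, gripper open.
Joint ranges: [-2.63, 2.63], [-0.92, 2.1], [0.06, 2.66], [-1.3, 4.44], [0, 2.69], [-3.02, 3.02]. Speed limits (rad/s): [2.22, 2.22, 2.79, 3.14, 3.14, 3.14].

INTERFACE

Orientations are given as [roll, pitch, yaw] about the fixed x, y, z axes, in that order (R = Rz(yaw) Ry(pitch) Rx(roll)).
In Python, from rig import r gives the robot as it stands.
- The arm moves only by the tool carry_out, never from a script. Its arguments are lists of equal length, an entry for each row: "delta_pos": the shift along the tool's x, y, z in m, a list of three; "rot": the turn, a rotation vector about the tool's x, y, z in degrees, a list of three. A call has 1 to 8 rows; each row is the pose to reach, as a shift and turn from the pose commanded when the call began, along the tool's axes at that moment; what a row does not reach only later rows make up. A row lasts 1/8 s, in which the tool goes at most 62.5 mm and 10.7 degrees, less where a joint would pass 70% of its speed; a pose out of reach is approached as far as the arm can. A call with a gripper value outside its range is refused whole. "claw" is the finger opening in m, from 0 to 0.0854, set as the call begins (left out, the last holds). The fingers move at their own pace and stop on an object; "grip_force" is the grip in N (left out, the last holds). Time passes only in rows, so rows that repeat a pose let the fingers close. It gives the time, the measured TCP pose, the force, the opening and the grip force at its end, in the units of the state.
- r.sense(): the state, without advancing time (a new reading comes with each control period).
- r.grab_frame(name): name is "scene" or "top" or "wrist"; returns the picture (480x640x3 uint8, blue, green, red); there is no depth.
- r.camera_info(name): a dict with "fx", "fy", "cx", "cy" (pixels), "pose" (4x4, takes a point from camera to world coordinates); the wrist camera has in their place "hand_eye" (4x4, takes a point from camera to tool coordinates, whose origin is the TCP and whose axes are the flange's). Camera axes: x right, y down, z forward; pixel columns grow to the right and rows downward; lengths in mm; the calibration is good to about 2 mm. A picture is of the moment at which its call begins: read the wrist's pose just before it. camera_info takes no time and is no camera call.
- r.sign_off(): hands the job in; it is judged then, once.
Trained networks look in the newest picture that a camera, given by its name, has taken for a name from the list of things; names that differ only in an ending like _2 or _b are one class to them, and where a whole thing is asked for, a point or a joint stands for the part that bears it (a point fixed in the world has none). Each returns a list of dicts, best first, with "p" (0 to 1); they miss things now and then, are a little off and sometimes report something else, mostly with a low value. They report only what shows in the picture. A call takes as long as a camera call. They do not tell look-alikes from the thing itself.
- r.recognise(thing, camera): "box" ([left, top, right, bottom] in pixels, round what is visible of it).
- r.cut_out(thing, camera): "mask" (480x640 bool, what is visible of it) and "box" ([left, top, right, bottom] in pixels, round what is visible of it).
The state is a dict: "clock": time; "qpos": joint angles; "qvel": joint speeds; "joint_efforts": joint torques, N m; "eef_pos": TCP position; "tcp_rot": TCP orientation; "contact_force": force on the tool from outside, world axes, zero at the start; "wrist_torque": the same for the moment, N m; "opening": opening from 0.0 (shut) to 1.0 (fully open); "grasp_force": force on a finger pad.
Only numpy, scipy, OpenCV 4.12 (cv2) and the standard library are available. Lean on these libraries where they do the work, as an engineer would, in place of code of your own. Each camera call takes 0.05 s, during which the arm holds its last target. There are 200 camera calls.

TASK

Set both the divided dish from the white rack and the long dish lying on the bench side by side on the sloped black display stand: backs flat on the slope, hollow faces outward, each standing lengthwise up the slope with a short end right down against the bottom lip. On its way from the rack the divided dish has to be stood down on the bench and let go, so that you can take it again by its long sides. It is glass: never drop a dish or let it topple, and leave the other things where they are.

Things in the scene. Friction and masses are not known exactly. Their poses are not given: they have to be found in the camera images.
- relish_dish: Divided amber glass dish: open box 120 long, 64 wide, 34 deep (mm), walls 7, with a 12 wide rib, level with the rim, along the middle of the hollow face. About 0.3 kg. Starts upright on a short end in the rack; stands by itself. Origin: centre of that end, mid-depth; z along the length (up at start), y across the width, x through the depth: hollow face at x = -17, flat back at x = +17.
- relish_back (a point): Middle of the flat back of the divided dish: 60 mm from either end, 32 mm from either long side. Its axes are those of the dish.
- long_dish: Long undivided amber glass dish, open shallow box 150 long, 66 wide, 30 deep, about 0.32 kg, walls and back 7 thick. Starts lying on its back on the bench. Origin: centre of its flat back; x along its 150 length, y across the 66 width, z out of the hollow face (up at the start); rim at z = 30.
- rack: Fixed white-painted rack 230 long (x), 98 wide (y); origin on the bench under its middle. Places at x = -70, 0, 70; glass stands on a floor 12 up between 8 high cleats 39 apart, hollow faces to -x, 36 free beside the divided dish (top 132 up). Side rails (inner faces y = +-37, top 124 up) leave only a grip across the depth, along x; draw glass out upwards.
- slope: Sloping face of the fixed black stand, 270 wide, at 40 degrees. Origin: at mid-width in the bottom corner of slope and lip, 35 above the bench; x up the slope (192 long), y along the lip, z square out of the slope (up and towards the robot). Lip: inner face at x = 0, 8 thick, 15 high above the slope. The face is otherwise bare.
- stand: The base of the display stand, its plate reaching from x = -10 to 165 mm and 270 wide, 12 thick; origin on the bench straight below the slope's origin, the bench top being at height 0 in the robot's frame; z up, x the horizontal direction in which the slope rises.
- plain_dish: Bystander in the rack: plain amber glass dish 96 tall, 64 wide, 34 deep, no rib, upright. Origin: centre of its lower end.
- glass_block: Bystander in the rack: solid amber glass block 104 tall, 60 wide, 34 deep. Origin: centre of its lower end.
- tumbler: Bystander: glass tumbler, 34 mm radius, 90 tall, on the bench; origin under its centre.
- mug: Bystander: glass mug, 36 mm radius, 80 tall, handle at its +y; origin under its centre.
- bowl: Bystander: amber bowl, 50 mm radius, 50 tall; origin under its centre.
- tape_roll: Bystander: roll of paper tape lying flat, 48 mm radius, 45 tall; origin under its centre.
- vase: Bystander: glass vase, at most 46 mm radius, 190 tall; origin under its centre.
There are look-alikes about, which are no part of the job. Leave any blue or red look-alike of the long_dish alone.

How it is judged (in metres and radians):
On the way:
1. the divided dish has been put down on the bench and let go (height (world z) of relish_back below 0.067 m and horizontal distance between relish_back and rack above 0.095 m and (x of relish_back in the frame of stand below -0.01 m or x of relish_back in the frame of stand above 0.165 m or y of relish_back in the frame of stand below -0.135 m or y of relish_back in the frame of stand above 0.135 m) and contact force between the fingers and relish_dish below 0.05 N and linear speed of relish_dish below 0.02 m/s), for 0.2 s.
At the end, for the whole second after the job is handed in: Both dishes rest on the slope, let go and still: back on the slope within 8 mm and 0.1 rad, hollow face outward, long axis up the slope within 0.15 rad, lower end against the lip (no more than 6 mm short of it), and within the stand's width (middle at most 105 mm from mid-width), in either order (x of relish_back in the frame of slope between 0.052 and 0.066 m and y of relish_back in the frame of slope between -0.105 and 0.105 m and z of relish_back in the frame of slope between -0.006 and 0.008 m and angle between the z axis of relish_dish and the x axis of slope, either way round below 0.15 rad and angle between the x axis of relish_dish and the z axis of slope, either way round below 0.1 rad and contact force between the fingers and relish_dish below 0.05 N and linear speed of each of relish_dish, long_dish below 0.02 m/s and x of long_dish in the frame of slope between 0.067 and 0.081 m and y of long_dish in the frame of slope between -0.105 and 0.105 m and z of long_dish in the frame of slope between -0.006 and 0.008 m and angle between the x axis of long_dish and the x axis of slope, either way round below 0.15 rad and angle between the z axis of long_dish and the z axis of slope, either way round below 0.1 rad and contact force between the fingers and long_dish below 0.05 N); the robot touches nothing.
It fails at once if a bystander (plain dish, glass block, tumbler, mug, bowl, tape roll, vase) is moved more than 30 mm or knocked over (distance of any of plain_dish, glass_block, tumbler, mug, bowl, tape_roll, vase from where it was at the start of the episode above 0.03 m or angle between any of plain_dish, glass_block, tumbler, mug, bowl, tape_roll, vase's own z axis and vertical above 0.4 rad).
It fails at once if the divided dish drops or topples while it is not held (contact force between the fingers and relish_dish below 0.05 N and (linear speed of relish_dish above 0.45 m/s or angular speed of relish_dish above 3 rad/s)).
It fails at once if the long dish drops or topples while it is not held (contact force between the fingers and long_dish below 0.05 N and (linear speed of long_dish above 0.45 m/s or angular speed of long_dish above 3 rad/s)).
It also fails if it takes over 72 s, if anything falls off the work surface, if the arm or the gripper's body presses on something with over 40 N, if the wrist force passes 120 N, or if a joint passes its speed limit or range.

## Working session

There is one attempt and no reset: what is moved stays moved. The work goes in short steps, Python scripts to look and compute and a tool call to move; the robot and the scene stay as the last step left them, time stands still between calls to the robot, and variables do not carry over. Pictures are saved under pics/ and viewed, at most 10 in all, crops included, and the job is handed in when it is done.

Besides the shell and the picture viewer there is one more tool, called after "Call:" by a JSON object that holds its "op" and its "data". carry_out: Moves the arm, as the interface text tells. Its arguments: {"type":"object","properties":{"delta_pos":{"type":"array","items":{"type":"array","items":{"type":"number"}}},"rot":{"type":"array","items":{"type":"array","items":{"type":"number"}}},"claw":{"type":"number"},"grip_force":{"type":"number"}},"required":["delta_pos","rot"]}

```bash
ls; mkdir -p pics
python3 - <<'E'
from rig import r
import cv2, numpy as np
print(r.sense(), r.tips_ahead)
for c in ("scene","top"):
    im=r.grab_frame(c); cv2.imwrite(f"pics/{c}0.png",im); 
    i=r.camera_info(c); print(c,i['fx'],i['fy'],i['cx'],i['cy'],np.round(i['pose'],3).tolist())
    for t in ["relish_dish","long_dish","rack","stand","slope","plain_dish","glass_block","tumbler","mug","bowl","tape_roll","vase"]:
        print(t,[(np.round(d['box']).astype(int).tolist(),round(d['p'],2)) for d in r.recognise(t,c)])
print(np.round(r.camera_info("wrist")['hand_eye'],3).tolist(),r.camera_info("wrist")['fx'])
E
```

```text
pics
{'clock': 0.0, 'qpos': array([-1.12940882e+00,  3.53663760e-01,  1.63417223e+00, -4.05943989e-06,
        1.15522630e+00, -2.41709787e-03]), 'qvel': array([ 0.00100019,  0.00225066,  0.00125384,  0.00131928, -0.00170507,
       -0.00127842]), 'joint_efforts': array([ 3.58058358e-03, -6.05230236e+01, -3.42065799e+01,  3.72000677e-04,
        9.54426796e-03,  4.19026401e-05]), 'eef_pos': array([ 268.14919499, -564.03104198,  255.53562293]), 'tcp_rot': array([-3.14012302e+00,  1.59262080e-07,  4.43806242e-01]), 'contact_force': array([-0.46505587, -0.046272  , -0.01953126]), 'wrist_torque': array([-0.01697347,  0.01068502, -0.02229741]), 'grasp_force': 0.0, 'opening': 1.004631804400341} 25.0
scene 457.8625488045247 457.8625488045247 324.9975901827675 236.61467979908767 [[-0.598, 0.588, -0.545, 1090.353], [0.801, 0.451, -0.394, 344.835], [0.014, -0.672, -0.741, 885.486], [0.0, 0.0, 0.0, 1.0]]
relish_dish [([444, 322, 488, 378], 0.89)]
long_dish [([302, 161, 355, 187], 0.86), ([227, 137, 272, 172], 0.8), ([231, 183, 288, 222], 0.79)]
rack [([436, 261, 510, 392], 0.69)]
stand [([218, 
[... 665 characters left out ...]
([114, 187, 152, 218], 0.93)]
long_dish [([404, 226, 458, 297], 0.98), ([364, 321, 429, 384], 0.86), ([470, 302, 544, 338], 0.66)]
rack [([108, 176, 184, 292], 0.92)]
stand [([240, 123, 374, 217], 0.73)]
slope [([239, 122, 372, 215], 0.71), ([112, 189, 151, 219], 0.4)]
plain_dish [([120, 223, 151, 248], 0.72)]
glass_block [([126, 257, 158, 279], 0.96)]
tumbler [([323, 238, 355, 270], 0.82)]
mug [([431, 134, 473, 185], 0.74)]
bowl [([252, 265, 302, 312], 0.97)]
tape_roll [([212, 253, 255, 297], 0.72), ([127, 257, 162, 282], 0.63)]
vase [([108, 107, 173, 167], 0.88)]
[[0.0, -0.961, -0.275, 69.661], [1.0, 0.0, 0.0, 0.492], [0.0, -0.275, 0.961, -118.296], [0.0, 0.0, 0.0, 1.0]] 351.98163937465074
```

View pics/top0.png

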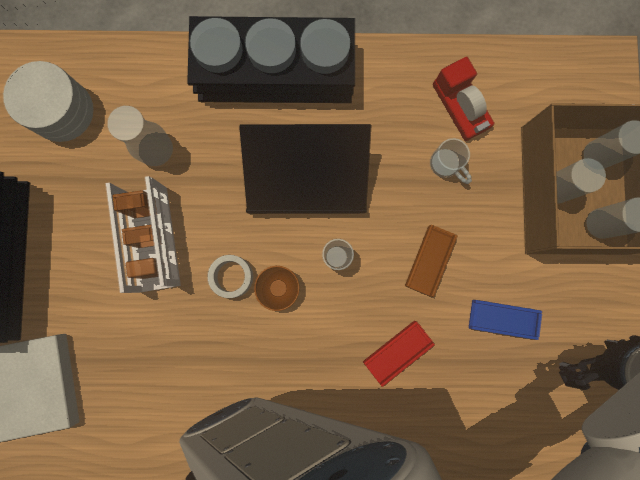

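View pics/scene0.png

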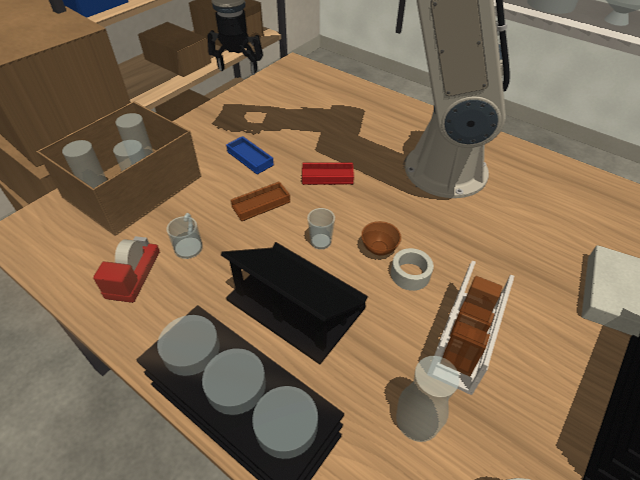

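The top view shows three look-alikes of the long dish: amber (431,261), red (399,353) and blue (505,320). Amber undivided is the one described. The divided dish is at the top end of the rack, at (133,202), the stand's black face is at (306,168), and the tumbler is at (338,255). I'll check the candidates in an enlarged crop and fit models to the masks.

```bash
cat > h.py <<'E'
from rig import r
import cv2, numpy as np
from scipy.spatial.transform import Rotation as Ro
from scipy.optimize import minimize
def cam(c, T=None):
    i=r.camera_info(c); K=np.array([[i['fx'],0,i['cx']],[0,i['fy'],i['cy']],[0,0,1]])
    return K, (i['pose'] if T is None else T@i['hand_eye'])
def tcp():
    s=r.sense(); T=np.eye(4); T[:3,:3]=Ro.from_euler('xyz',s['tcp_rot']).as_matrix(); T[:3,3]=s['eef_pos']; return T
def proj(P,K,C):
    p=(np.c_[P,np.ones(len(P))]@np.linalg.inv(C).T)[:,:3]@K.T; return p[:,:2]/p[:,2:]
def unproj(uv,z,K,C):
    d=np.c_[uv,np.ones(len(uv))]@np.linalg.inv(K).T@C[:3,:3].T; o=C[:3,3]
    return o+d*((z-o[2])/d[:,2])[:,None]
def box(x0,x1,y0,y1,z0,z1): return np.array([[a,b,c] for a in(x0,x1) for b in(y0,y1) for c in(z0,z1)],float)
def place(P,v):
    c,s=np.cos(v[2]),np.sin(v[2]); return P@np.array([[c,-s,0],[s,c,0],[0,0,1]]).T+[v[0],v[1],0]
def fit(P,mask,v0,K,C):   # silhouette IoU fit of convex model, supersampled x4
    m=cv2.resize(mask.astype(np.uint8),None,fx=4,fy=4,interpolation=cv2.INTER_LINEAR)>0
    def f(v):
        h=cv2.convexHull(proj(place(P,[v[0],v[1],v[2]/100]),K,C).astype(np.float32)*4+1.5)
        q=np.zeros(m.shape,np.uint8); cv2.fillConvexPoly(q,np.round(h).astype(np.int32),1); q=q>0
        return -(q&m).sum()/(q|m).sum()
    b=None
    x=np.array([v0[0],v0[1],v0[2]*100])
    for s in (25,8,3):
        o=minimize(f,x,method='Nelder-Mead',options=dict(initial_simplex=np.vstack([x,x+np.diag([s,s,s])]),xatol=.05,fatol=1e-5)); x=o.x
    return x[0],x[1],x[2]/100,-o.fun
c40,s40=np.cos(np.radians(40)),np.sin(np.radians(40))
def sl(x,y,z): return [x*c40-z*s40,y,35+x*s40+z*c40]
STAND=np.array([sl(a,b,c) for a,c in((192,0),(-8,15),(-8,0),(0,15)) for b in(-135,135)])
LONG=box(-75,75,-33,33,0,30)
def go(p,R):   # delta for carry_out
    T=tcp(); d=T[:3,:3].T@(np.array(p)-T[:3,3]); w=Ro.from_matrix(T[:3,:3].T@R).as_rotvec(degrees=True)
    print('delta m',np.round(d/1000,4).tolist(),'rot',np.round(w,2).tolist())
E
python3 - <<'E'
from h import *
a=r.grab_frame("top"); K,C=cam("top")
hsv=cv2.cvtColor(a,cv2.COLOR_BGR2HSV)
m=[d for d in r.cut_out("long_dish","top")]
for d in m:
    print('long cand',np.round(d['box']),hsv[d['mask']].mean(0).round())
d=min(m,key=lambda d:abs(d['box'][0]-404)); g=unproj(np.array([[431,261.]]),15,K,C)[0]; print(g)
for yaw in(0.3,-.3): print('long',fit(LONG,d['mask'],[g[0],g[1],yaw],K,C))
d=r.cut_out("stand","top")[0]['mask']; g=unproj(np.array([[306,205.]]),40,K,C)[0]; print(g)
print('stand',fit(STAND,d,[g[0],g[1],0],K,C))
dk=np.zeros(d.shape,bool); dk[110:235,225:390]=(a.max(2)<45)[110:235,225:390]; print(dk.sum(),d.sum()); print('dark',fit(STAND,dk,[g[0],g[1],0],K,C))
d=r.cut_out("relish_dish","top")[0]['mask']; g=unproj(np.array([[128,202.]]),132,K,C)[0]; print(g)
print('relish',fit(box(-17,17,-32,32,12,132),d,[g[0],g[1],0],K,C))
for t,px,z in(("tumbler",(338,245),90),("bowl",(277,288),50),("tape",(230,277),45),("rackrailcorners",(109,184),124),("",(121,291),124),("",(148,178),124),("",(168,290),124)): print(t,unproj(np.array([px],float),z,K,C)[0].round())
s=r.grab_frame("scene")
A=cv2.resize(a[165:305,90:190],(400,560),interpolation=cv2.INTER_CUBIC); B=cv2.resize(s[250:400,425:525],(400,560),interpolation=cv2.INTER_CUBIC)
cv2.imwrite('pics/rack.png',np.hstack([A,B]))
cv2.imwrite('pics/cand.png',cv2.resize(a[215:395,355:555],(600,540),interpolation=cv2.INTER_CUBIC))
E
```

```text
long cand [468. 299. 540. 340.] [113. 135. 125.]
long cand [405. 225. 457. 298.] [ 13. 181. 122.]
long cand [210. 253. 257. 298.] [ 20.  51. 150.]
long cand [361. 321. 432. 383.] [  3. 194. 154.]
[ 451.03289643 -341.72033443   15.        ]
long (np.float64(452.1442780354062), np.float64(-341.0621750201913), np.float64(-0.3945665379936239), np.float64(0.9701835529569188))
long (np.float64(452.41373729837335), np.float64(-340.88657616435415), np.float64(-0.3923929872820673), np.float64(0.9703742506256912))
[573.87143935 -57.12253032  40.        ]
stand (np.float64(574.3369269976155), np.float64(-57.15800655910326), np.float64(0.004130439922192184), np.float64(0.9708175601584756))
9131 11245
dark (np.float64(573.7792906112484), np.float64(-54.89781075311873), np.float64(0.006677774675602152), np.float64(0.8134413137618807))
[562.86147125 307.16249044 132.        ]
relish (np.float64(567.255077280955), np.float64(309.9979419768581), np.float64(0.11395756522773297), np.float64(0.7587100489490354))
tumbler [ 480. -127.   90.]
bowl [388.   5.  50.]
tape [412. 109.  45.]
rackrailcorners [602. 351. 124.]
 [381. 317. 124.]
 [615. 271. 124.]
 [383. 222. 124.]
```

View pics/rack.png

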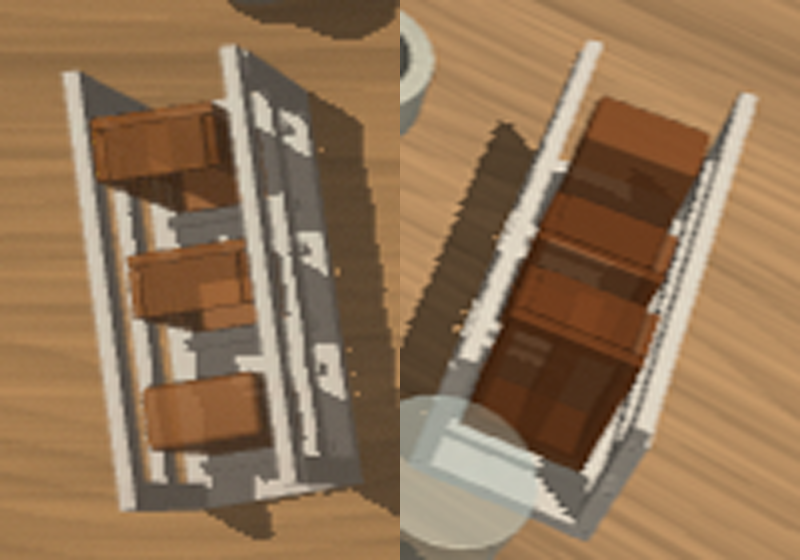

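View pics/cand.png

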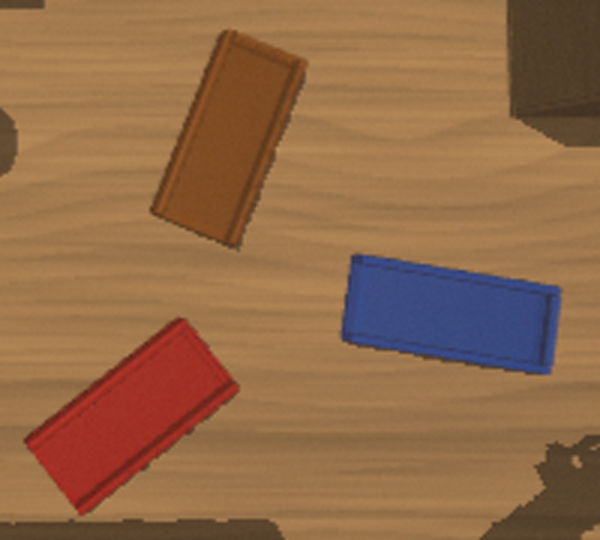

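The crops confirm the choice. The amber plain tray (top view 431,261) is the long dish; the red (399,353) and blue (505,320) ones are to be left alone. The relish dish is at the far (high-x) end of the rack, but I can't tell its hollow side yet. First I'll hover over the long dish.

```bash
cat >> h.py <<'E'
def down(yaw): return Ro.from_euler('xyz',[np.pi,0,yaw]).as_matrix()
E
python3 - <<'E'
from h import *
go([452,-341,200],down(-.393))
E
```

```text
delta m [0.2618, -0.123, 0.0563] rot [0.0, 0.0, 47.94]
```

Call:
{"op": "carry_out", "data": {"delta_pos": [[0.0437,-0.0205,0.0094],[0.0873,-0.041,0.0188],[0.131,-0.0615,0.028],[0.1745,-0.082,0.0375],[0.218,-0.1025,0.047],[0.2618,-0.123,0.0563],[0.2618,-0.123,0.0563],[0.2618,-0.123,0.0563]], "rot": [[0,0,8],[0,0,16],[0,0,24],[0,0,32],[0,0,40],[0,0,47.9],[0,0,47.9],[0,0,47.9]], "claw": 0.0854, "grip_force": 40}}

```text
clock: 2.55
eef_pos: [452.0, -341.2, 200.1]
tcp_rot: [3.141, -0.0, -0.39]
contact_force: [-0.5, 0.8, 0.1]
opening: 1.004
grasp_force: 0.0
```

Run:
```python
from h import *
T=tcp(); a=r.grab_frame("wrist"); K,C=cam("wrist",T)
print(T[:3,3], r.sense()['clock'])
for d in r.cut_out("long_dish","wrist"):
    print(np.round(d['box']),d['p'],fit(LONG,d['mask'],[452,-341,-.393],K,C))
print(proj(place(LONG,[452,-341,-.393]),K,C).round().tolist())
go([452,-341,30],down(-.393))
```

```text
[ 451.99193176 -341.16359664  200.13547179] 2.6
[440. 220. 628. 328.] 0.81 (np.float64(452.0), np.float64(-341.0), np.float64(-0.393), np.float64(-0.0))
[294. 347. 386. 402.] 0.66 (np.float64(452.0), np.float64(-341.0), np.float64(-0.393), np.float64(-0.0))
[270. 125. 353. 303.] 0.64 (np.float64(452.050507309076), np.float64(-340.29001240474327), np.float64(-0.3865695788196139), np.float64(0.9826495333275636))
[[347.0, 286.0], [350.0, 300.0], [280.0, 286.0], [276.0, 300.0], [352.0, 127.0], [356.0, 126.0], [276.0, 127.0], [271.0, 126.0]]
delta m [-0.0, -0.001, 0.1703] rot [0.02, -0.02, 0.06]
```

Call:
{"op": "carry_out", "data": {"delta_pos": [[0,-0.0008,0.04],[0,-0.0008,0.08],[0,-0.0008,0.115],[0,-0.0008,0.145],[0,-0.0008,0.16],[0,-0.0008,0.168],[0,-0.0008,0.168],[0,-0.0008,0.168]], "rot": [[0,0,0],[0,0,0],[0,0,0],[0,0,0],[0,0,0],[0,0,0],[0,0,0],[0,0,0]]}}

```text
clock: 3.65
eef_pos: [452.8, -340.7, 32.9]
tcp_rot: [3.141, -0.001, -0.392]
contact_force: [0.1, 0.3, 0.9]
opening: 0.999
grasp_force: 0.0
```

Call:
{"op": "carry_out", "data": {"delta_pos": [[0,0,0],[0,0,0],[0,0,0],[0,0,0],[0,0,0],[0,0,0]], "rot": [[0,0,0],[0,0,0],[0,0,0],[0,0,0],[0,0,0],[0,0,0]], "claw": 0.055, "grip_force": 40}}

```text
clock: 4.4
eef_pos: [452.7, -340.5, 33.0]
tcp_rot: [3.141, -0.001, -0.392]
contact_force: [-1.4, 1.2, 5.8]
opening: 0.761
grasp_force: 43.9
```

Call:
{"op": "carry_out", "data": {"delta_pos": [[0,0,-0.01],[0,0,-0.03],[0,0,-0.06],[0,0,-0.095],[0,0,-0.13],[0,0,-0.16],[0,0,-0.18],[0,0,-0.18]], "rot": [[0,0,0],[0,0,0],[0,0,0],[0,0,0],[0,0,0],[0,0,0],[0,0,0],[0,0,0]]}}

```text
clock: 5.4
eef_pos: [452.8, -340.6, 213.8]
tcp_rot: [3.141, -0.003, -0.392]
contact_force: [-0.1, -0.7, -4.4]
opening: 0.761
grasp_force: 47.1
```

```bash
cat >> h.py <<'E'
SO=np.array([574.3,-57.2,0]); SY=0.004
def slope(x,y,z,tilt=40):  # slope-frame point -> world
    return place(np.array([sl(x,y,z)]),[SO[0],SO[1],SY])[0]
def tilted(a,yaw=None): # tool z tilted forward by a deg from straight down
    return Ro.from_euler('xyz',[np.pi,-np.radians(a),SY if yaw is None else yaw]).as_matrix()
E
python3 - <<'E'
from h import *
a=r.grab_frame("scene"); K,C=cam("scene")
pl=np.array([[p,q,s] for p in(-10,165) for q in(-135,135) for s in (0,12)],float)
for t in("stand","slope"):
    d=r.cut_out(t,"scene")[0]; print(t,np.round(d['box']),fit(STAND if t=="slope" else np.vstack([STAND,pl]),d['mask'],[574,-57,0],K,C))
print(tilted(40).round(2).tolist())
for z in (133,33): p=slope(78,-60,z); print(p); go(p,tilted(40))
E
```

```text
stand [216. 244. 367. 365.] (np.float64(570.7245158671118), np.float64(-56.723721770825705), np.float64(0.012081921381459547), np.float64(0.9392050441542623))
slope [219. 242. 368. 321.] (np.float64(579.5567972889538), np.float64(-55.10762660308628), np.float64(0.004705556771343678), np.float64(0.9124786077566467))
[[0.77, 0.0, 0.64], [0.0, -1.0, 0.0], [0.64, 0.0, -0.77]]
[ 548.80091975 -117.30247687  187.02134449]
delta m [0.0048, -0.2427, 0.0241] rot [7.88, 39.55, -21.78]
[ 613.07916649 -117.04536251  110.41690018]
delta m [0.0642, -0.2674, 0.1006] rot [7.88, 39.55, -21.78]
```

Call:
{"op": "carry_out", "data": {"delta_pos": [[0.0006,-0.03,0],[0.0012,-0.06,0],[0.0018,-0.09,0.002],[0.0025,-0.121,0.006],[0.003,-0.152,0.011],[0.0036,-0.182,0.016],[0.0042,-0.212,0.02],[0.0048,-0.2427,0.0241]], "rot": [[1,4.94,-2.72],[1.97,9.89,-5.45],[2.95,14.83,-8.17],[3.94,19.77,-10.89],[4.92,24.7,-13.6],[5.9,29.66,-16.34],[6.9,34.6,-19.06],[7.88,39.55,-21.78]]}}

```text
clock: 6.55
eef_pos: [542.6, -131.8, 190.4]
tcp_rot: [-3.109, -0.642, -0.037]
contact_force: [0.4, -0.3, -2.9]
opening: 0.759
grasp_force: 47.1
```

Run:
```python
from h import *
print(r.sense()['tcp_rot'],r.sense()['contact_force'])
a=r.grab_frame("scene"); cv2.imwrite("pics/s1.png",a[100:400,180:580])
p=slope(80,-60,45); go(p,tilted(40)); p=slope(80,-60,33); go(p,tilted(40))
```

```text
[-3.10921002 -0.64162398 -0.03684764] [ 0.44177446 -0.28064205 -2.91623383]
delta m [0.009, -0.0125, 0.094] rot [-0.55, 3.05, -1.81]
delta m [0.0097, -0.0124, 0.106] rot [-0.55, 3.05, -1.81]
```

View pics/s1.png

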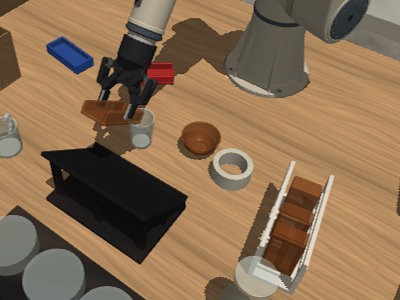

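The picture shows the long dish held flat, hollow side out, above and behind the tumbler at crop (115,110), clear of everything. The arm is still settling.

Call:
{"op": "carry_out", "data": {"delta_pos": [[0,0,0],[0,0,0],[0,0,0]], "rot": [[0,0,0],[0,0,0],[0,0,0]]}}

```text
clock: 6.98
eef_pos: [544.1, -133.8, 192.5]
tcp_rot: [-3.11, -0.644, -0.038]
contact_force: [0.0, -0.1, -3.2]
opening: 0.76
grasp_force: 47.1
```

Run:
```python
from h import *
print(r.sense()['eef_pos'],r.sense()['tcp_rot'])
for x,z in((80,45),(80,34)): go(slope(x,-60,z),tilted(40))
```

```text
[ 544.10042127 -133.81659253  192.54607402] [-3.11030377 -0.64354517 -0.03814603]
delta m [0.0067, -0.0162, 0.0951] rot [-0.29, 3.1, -1.94]
delta m [0.0073, -0.0161, 0.1061] rot [-0.29, 3.1, -1.94]
```

Call:
{"op": "carry_out", "data": {"delta_pos": [[0.001,-0.004,0.015],[0.003,-0.008,0.035],[0.005,-0.012,0.055],[0.006,-0.0162,0.075],[0.0067,-0.0162,0.088],[0.0067,-0.0162,0.0951],[0.0067,-0.0162,0.0951],[0.0067,-0.0162,0.0951]], "rot": [[0,1,-0.5],[-0.2,2,-1],[-0.29,3.1,-1.94],[-0.29,3.1,-1.94],[-0.29,3.1,-1.94],[-0.29,3.1,-1.94],[-0.29,3.1,-1.94],[-0.29,3.1,-1.94]]}}

```text
clock: 7.98
eef_pos: [606.7, -116.6, 121.0]
tcp_rot: [-3.141, -0.698, 0.004]
contact_force: [0.4, -0.5, -2.4]
opening: 0.759
grasp_force: 47.0
```

Run:
```python
from h import *
print(r.sense()['contact_force'],r.sense()['tcp_rot'])
T=tcp(); a=r.grab_frame("wrist"); K,C=cam("wrist",T)
q=np.array([slope(*v) for v in((192,-135,0),(192,135,0),(0,-135,15),(0,135,15),(-8,-135,15),(-8,135,15))]); print(proj(q,K,C).round().tolist())
s=r.grab_frame("scene")[150:390,200:520]; cv2.imwrite("pics/s2.png",np.hstack([cv2.resize(a,(480,360)),cv2.resize(s,(320,240),None)[:, :] if 0 else cv2.copyMakeBorder(s,0,120,0,0,cv2.BORDER_CONSTANT)]))
go(slope(80,-60,34),tilted(40))
```

```text
[ 0.39797027 -0.53227703 -2.43028137] [-3.14112563 -0.69836167  0.00386804]
[[496.0, 28.0], [-157.0, 28.0], [458.0, 432.0], [-59.0, 432.0], [456.0, 444.0], [-55.0, 444.0]]
delta m [-0.0001, 0.0005, 0.0113] rot [-0.03, -0.04, 0.0]
```

View pics/s2.png

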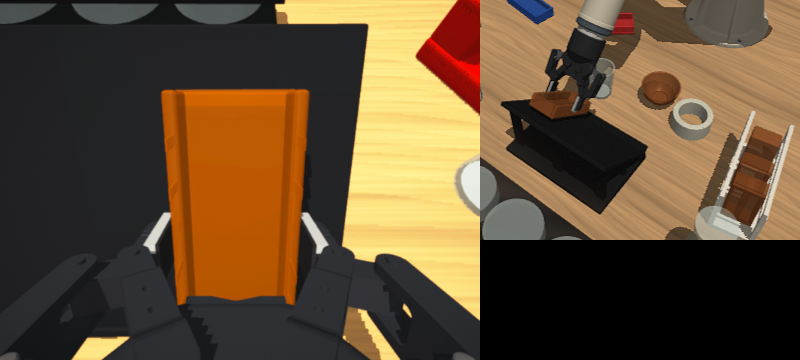

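The wrist view shows the dish square over the slope. The slope's top right corner is at (367,24), within about 2 mm of the prediction. Now I'll lower it.

Call:
{"op": "carry_out", "data": {"delta_pos": [[0,0.0005,0.004],[0,0.0005,0.007],[0,0.0005,0.009],[0,0.0005,0.011],[0,0.0005,0.011]], "rot": [[0,0,0],[0,0,0],[0,0,0],[0,0,0],[0,0,0]]}}

```text
clock: 8.7
eef_pos: [613.4, -116.8, 112.8]
tcp_rot: [-3.141, -0.699, 0.004]
contact_force: [-10.9, -0.6, 9.4]
opening: 0.761
grasp_force: 49.1
```

Call:
{"op": "carry_out", "data": {"delta_pos": [[-0.001,0,-0.0005],[-0.002,0,-0.0005],[-0.003,0,-0.0005],[-0.004,0,-0.0005],[-0.004,0,-0.0005]], "rot": [[0,0,0],[0,0,0],[0,0,0],[0,0,0],[0,0,0]]}}

```text
clock: 9.32
eef_pos: [611.8, -116.8, 111.5]
tcp_rot: [-3.14, -0.702, 0.004]
contact_force: [-2.3, 0.1, 7.3]
opening: 0.762
grasp_force: 48.3
```

Call:
{"op": "carry_out", "data": {"delta_pos": [[-0.001,0,0],[-0.002,0,0],[-0.003,0,0],[-0.003,0,0]], "rot": [[0,0,0],[0,0,0],[0,0,0],[0,0,0]]}}

```text
clock: 9.82
eef_pos: [609.5, -116.8, 109.6]
tcp_rot: [-3.14, -0.702, 0.004]
contact_force: [-1.8, 0.2, 7.4]
opening: 0.759
grasp_force: 48.4
```

Call:
{"op": "carry_out", "data": {"delta_pos": [[-0.001,0,0],[-0.002,0,0],[-0.003,0,0],[-0.003,0,0]], "rot": [[0,0,0],[0,0,0],[0,0,0],[0,0,0]]}}

```text
clock: 10.32
eef_pos: [608.7, -116.8, 108.9]
tcp_rot: [-3.14, -0.705, 0.004]
contact_force: [0.5, 0.7, 11.5]
opening: 0.765
grasp_force: 48.4
```

Call:
{"op": "carry_out", "data": {"delta_pos": [[-0.001,0,0],[-0.002,0,0],[-0.002,0,0]], "rot": [[0,0,0],[0,0,0],[0,0,0]]}}

```text
clock: 10.7
eef_pos: [608.7, -116.9, 108.9]
tcp_rot: [-3.14, -0.709, 0.005]
contact_force: [3.1, 2.2, 13.7]
opening: 0.759
grasp_force: 48.5
```

It's against the lip. I'll relax the push, then release and retreat along the slope normal.

Call:
{"op": "carry_out", "data": {"delta_pos": [[0.003,0,-0.0005],[0.003,0,-0.0005]], "rot": [[0,0,0],[0,0,0]]}}

```text
clock: 10.95
eef_pos: [608.6, -116.8, 109.1]
tcp_rot: [-3.141, -0.703, 0.005]
contact_force: [5.2, 0.6, 3.5]
opening: 0.761
grasp_force: 47.3
```

Call:
{"op": "carry_out", "data": {"delta_pos": [[0,0,0],[0,0,0],[0,0,0],[0,0,0],[0,0,-0.02],[0,0,-0.05],[0,0,-0.09],[0,0,-0.13]], "rot": [[0,0,0],[0,0,0],[0,0,0],[0,0,0],[0,0,0],[0,0,0],[0,0,0],[0,0,0]], "claw": 0.0854}}

```text
clock: 11.95
eef_pos: [533.7, -116.0, 196.0]
tcp_rot: [-3.136, -0.701, 0.004]
contact_force: [0.3, -0.1, 1.3]
opening: 0.997
grasp_force: 0.0
```

Run:
```python
from h import *
T=tcp(); a=r.grab_frame("wrist"); K,C=cam("wrist",T); cv2.imwrite("pics/w3.png",a)
print(r.sense()['clock'],r.sense()['qpos'].round(2))
d=r.cut_out("long_dish","wrist")
S=np.eye(4); S[:3,:3]=np.array([[c40,0,-s40],[0,1,0],[s40,0,c40]]); 
for e in d: print(np.round(e['box']),e['p'])
q=np.array([slope(*v) for v in((0,-93,30),(0,-27,30),(150,-93,30),(150,-27,30),(0,-135,15),(0,135,15),(192,-135,0))]); print(proj(q,K,C).round().tolist())
# relish from top, rails
```

```text
12.0 [-0.35  0.13  2.31  1.45  0.23 -0.15]
[266. 119. 368. 332.] 0.72
[[360.0, 328.0], [273.0, 328.0], [368.0, 121.0], [265.0, 121.0], [410.0, 318.0], [74.0, 317.0], [425.0, 59.0]]
```

View pics/w3.png

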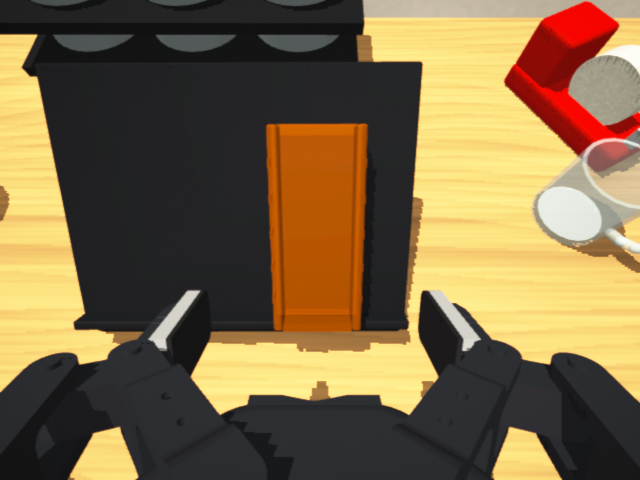

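The long dish lies flat on the slope, its lower end at (318,328) on the lip. On to the rack.

Run:
```python
from h import *
K,C=cam("top"); print('vase top',unproj(np.array([[126,124.]]),190,K,C)[0].round())
go([545,100,330],tilted(20,.9))
go([545,295,330],down(1.74))
T=np.eye(4);T[:3,:3]=tilted(20,.9);T[:3,3]=[545,100,330]
d=T[:3,:3].T@(np.array([545,295,330])-T[:3,3]);print(d.round(1),Ro.from_matrix(T[:3,:3].T@down(1.74)).as_rotvec(degrees=True).round(2))
```

```text
vase top [709. 296. 190.]
delta m [0.0956, -0.2164, -0.0924] rot [25.67, -18.99, -44.44]
delta m [0.0966, -0.4114, -0.0909] rot [34.64, -29.67, -94.68]
[ 143.5 -121.2   52.2] [  8.4  -18.81 -47.63]
```

Call:
{"op": "carry_out", "data": {"delta_pos": [[0,0,-0.03],[0.01,-0.02,-0.06],[0.03,-0.06,-0.09],[0.05,-0.11,-0.092],[0.07,-0.165,-0.092],[0.0956,-0.2164,-0.0924],[0.0956,-0.2164,-0.0924],[0.0956,-0.2164,-0.0924]], "rot": [[0,0,0],[4.3,-3.2,-7.4],[8.6,-6.3,-14.8],[12.8,-9.5,-22.2],[17.1,-12.7,-29.6],[21.4,-15.8,-37],[25.67,-18.99,-44.44],[25.67,-18.99,-44.44]]}}

```text
clock: 13.05
eef_pos: [547.5, 102.0, 328.0]
tcp_rot: [-3.136, -0.352, 0.9]
contact_force: [0.3, -0.2, 0.6]
opening: 0.998
grasp_force: 0.0
```

Run:
```python
from h import *
print(r.sense()['eef_pos'],r.sense()['tcp_rot'],r.sense()['qpos'].round(2))
go([545,295,330],down(1.74))
```

```text
[547.54727333 101.96437662 328.03555654] [-3.13583232 -0.35242997  0.90014941] [0.03 0.07 1.87 0.33 1.   0.55]
delta m [0.1411, -0.1217, 0.0505] rot [8.17, -19.12, -47.55]
```

Call:
{"op": "carry_out", "data": {"delta_pos": [[0.022,-0.02,0.008],[0.045,-0.04,0.017],[0.07,-0.06,0.025],[0.094,-0.081,0.033],[0.117,-0.101,0.042],[0.1411,-0.1217,0.0505],[0.1411,-0.1217,0.0505],[0.1411,-0.1217,0.0505]], "rot": [[1.36,-3.2,-7.9],[2.7,-6.4,-15.8],[4.1,-9.5,-23.8],[5.4,-12.7,-31.7],[6.8,-15.9,-39.6],[8.17,-19.12,-47.55],[8.17,-19.12,-47.55],[8.17,-19.12,-47.55]]}}

```text
clock: 14.05
eef_pos: [543.6, 292.7, 328.8]
tcp_rot: [-3.14, 0.002, 1.735]
contact_force: [-0.0, -0.4, 0.9]
opening: 1.003
grasp_force: 0.0
```

Run:
```python
from h import *
T=tcp(); a=r.grab_frame("wrist"); K,C=cam("wrist",T); cv2.imwrite("pics/w4.png",a)
print(T[:3,3],r.sense()['tcp_rot'],r.sense()['qpos'].round(2))
for t in("relish_dish","plain_dish","rack"):
    for e in r.recognise(t,"wrist"): print(t,np.round(e['box']),round(e['p'],2))
for v in((567,310,.17),(565,308,.17)): print(proj(place(box(-17,17,-32,32,12,132),v),K,C).round().tolist())
```

```text
[543.58004173 292.66262461 328.77455664] [-3.14045199e+00  2.46509129e-03  1.73452739e+00] [ 0.49  0.28  1.57 -0.    1.29  0.33]
relish_dish [322. 159. 363. 233.] 0.68
plain_dish [248. 160. 296. 230.] 0.68
plain_dish [154. 269. 236. 348.] 0.18
rack [138. 143. 395. 244.] 0.61
[[322.0, 205.0], [324.0, 231.0], [322.0, 153.0], [324.0, 161.0], [349.0, 205.0], [361.0, 231.0], [350.0, 153.0], [363.0, 161.0]]
[[320.0, 206.0], [322.0, 233.0], [320.0, 154.0], [322.0, 163.0], [347.0, 206.0], [358.0, 232.0], [348.0, 154.0], [360.0, 162.0]]
```

View pics/w4.png

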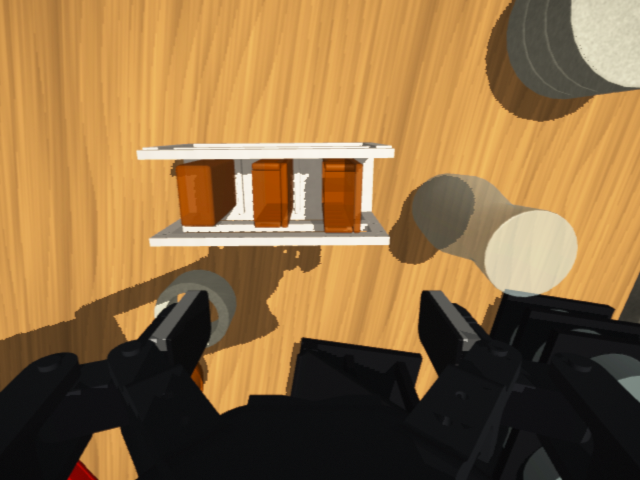

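The wrist view shows the relish dish's top end at (322–363, 159–233), matching the model at (567,310). To settle which side is hollow, I'll take one enlarged, contrast-stretched crop from the first pictures.

Run:
```python
import cv2,numpy as np
s=cv2.imread('pics/scene0.png')[315:385,435:495]; t=cv2.imread('pics/top0.png')[180:225,108:160]; w=cv2.imread('pics/w4.png')[145:245,235:375]
def up(a): 
    a=cv2.resize(a,(int(a.shape[1]*380/a.shape[0]),380),interpolation=cv2.INTER_CUBIC)[:, :400]; return np.clip(a.astype(float)*1.8,0,255).astype(np.uint8)
b=cv2.resize(np.clip(w.astype(float)*1.5,0,255).astype(np.uint8),(294,210),interpolation=cv2.INTER_CUBIC)
im=np.hstack([up(s),up(t)]); f=np.zeros((590,im.shape[1],3),np.uint8); f[:380]=im; f[380:,:294]=b
cv2.imwrite('pics/face.png',f[:, :800]); print(f.shape)
```

```text
(590, 725, 3)
```

View pics/face.png

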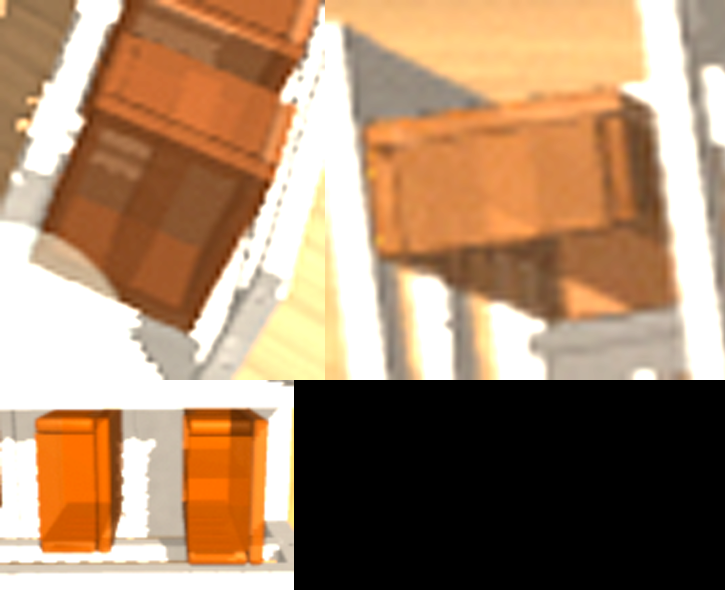

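The seam of the 7 mm back plate lies along the far (+x) edge of the top end, with side-wall seams at both sides and no seam on the near edge. So the hollow faces the robot and the back faces away. Now to go down with the fingers part open.

Run:
```python
from h import *
go([567,310,190],down(1.741)); go([567,310,128],down(1.741))
```

```text
delta m [0.0146, 0.0254, 0.1398] rot [-0.01, 0.18, -0.36]
delta m [0.0148, 0.0254, 0.2018] rot [-0.01, 0.18, -0.36]
```

Call:
{"op": "carry_out", "data": {"delta_pos": [[0.007,0.013,0.04],[0.0146,0.0254,0.08],[0.0146,0.0254,0.12],[0.0146,0.0254,0.14],[0.0146,0.0254,0.14],[0.0146,0.0254,0.14]], "rot": [[0,0.18,-0.36],[0,0.18,-0.36],[0,0.18,-0.36],[0,0.18,-0.36],[0,0.18,-0.36],[0,0.18,-0.36]], "claw": 0.054}}

```text
clock: 15.0
eef_pos: [567.9, 311.3, 191.5]
tcp_rot: [3.14, -0.0, 1.743]
contact_force: [-0.4, 0.6, 0.6]
opening: 0.634
grasp_force: 0.0
```

Run:
```python
from h import *
T=tcp(); a=r.grab_frame("wrist"); K,C=cam("wrist",T); cv2.imwrite("pics/w5.png",a)
print(T[:3,3])
for e in r.cut_out("relish_dish","wrist"):
    print(np.round(e['box']),round(e['p'],2),fit(box(-17,17,-32,32,12,132),e['mask'],[567,310,.17],K,C))
print(proj(place(box(-17,17,-32,32,12,132),(567,310,.17)),K,C).round().tolist())
go([567,310,128],down(1.741))
```

```text
[567.8538977  311.25476246 191.49970662]
[279. 203. 344. 322.] 0.59 (np.float64(567.1961343493199), np.float64(307.8477890297238), np.float64(0.16937302116235947), np.float64(0.8389528856540115))
[[293.0, 252.0], [282.0, 321.0], [292.0, 180.0], [279.0, 210.0], [331.0, 252.0], [342.0, 321.0], [333.0, 180.0], [345.0, 210.0]]
delta m [-0.0012, -0.0012, 0.0637] rot [0.13, -0.01, 0.12]
```

Call:
{"op": "carry_out", "data": {"delta_pos": [[-0.001,-0.001,0.015],[-0.001,-0.001,0.03],[-0.001,-0.001,0.045],[-0.001,-0.001,0.058],[-0.001,-0.001,0.063],[-0.001,-0.001,0.063],[-0.001,-0.001,0.063]], "rot": [[0,0,0],[0,0,0],[0,0,0],[0,0,0],[0,0,0],[0,0,0],[0,0,0]]}}

```text
clock: 15.98
eef_pos: [566.5, 310.0, 127.2]
tcp_rot: [3.141, 0.001, 1.743]
contact_force: [1.2, -0.7, 0.1]
opening: 0.632
grasp_force: 0.0
```

Call:
{"op": "carry_out", "data": {"delta_pos": [[0,0,0],[0,0,0],[0,0,0],[0,0,0],[0,0,0],[0,0,0]], "rot": [[0,0,0],[0,0,0],[0,0,0],[0,0,0],[0,0,0],[0,0,0]], "claw": 0.02, "grip_force": 40}}

```text
clock: 16.73
eef_pos: [566.7, 310.0, 127.4]
tcp_rot: [3.141, 0.0, 1.743]
contact_force: [0.8, 1.4, 6.4]
opening: 0.393
grasp_force: 41.3
```

Call:
{"op": "carry_out", "data": {"delta_pos": [[0,0,-0.005],[0,0,-0.015],[0,0,-0.035],[0,0,-0.065],[0,0,-0.1],[0,0,-0.14],[0,0,-0.14],[0,0,-0.14]], "rot": [[0,0,0],[0,0,0],[0,0,0],[0,0,0],[0,0,0],[0,0,0],[0,0,0],[0,0,0]]}}

```text
clock: 17.73
eef_pos: [565.8, 309.7, 266.6]
tcp_rot: [-3.141, 0.001, 1.743]
contact_force: [-0.4, -0.8, -2.7]
opening: 0.396
grasp_force: 40.4
```

Run:
```python
from h import *
go([560,10,267],down(1.40)); go([530,-290,267],down(-.5+np.pi/2))
```

```text
delta m [-0.2942, -0.0571, -0.0001] rot [-0.03, 0.06, 19.67]
delta m [-0.5846, -0.1381, 0.0003] rot [-0.02, 0.07, 38.53]
```

Call:
{"op": "carry_out", "data": {"delta_pos": [[-0.02,-0.004,0],[-0.055,-0.0107,0],[-0.1,-0.0194,0],[-0.15,-0.029,0],[-0.2,-0.039,0],[-0.25,-0.0485,0],[-0.2942,-0.0571,0],[-0.2942,-0.0571,0]], "rot": [[0,0,1.5],[0,0,4],[0,0,7],[0,0,10],[0,0,13.5],[0,0,17],[0,0,19.67],[0,0,19.67]]}}

```text
clock: 18.73
eef_pos: [559.1, 6.8, 265.9]
tcp_rot: [-3.139, 0.002, 1.395]
contact_force: [-0.2, 0.9, -2.2]
opening: 0.391
grasp_force: 40.1
```

Run:
```python
from h import *
print(r.sense()['eef_pos'],r.sense()['tcp_rot']); go([530,-290,267],down(-.5+np.pi/2)); go([530,-290,125],down(-.5+np.pi/2))
```

```text
[559.08640053   6.75639035 265.8689929 ] [-3.13931126e+00  2.35389841e-03  1.39497532e+00]
delta m [-0.2973, 0.0233, -0.0005] rot [-0.11, 0.15, 18.57]
delta m [-0.2969, 0.0236, 0.1415] rot [-0.11, 0.15, 18.57]
```

Call:
{"op": "carry_out", "data": {"delta_pos": [[-0.04,0.003,0],[-0.09,0.007,0],[-0.14,0.011,0],[-0.19,0.015,0],[-0.24,0.019,0],[-0.28,0.022,0],[-0.2973,0.0233,0],[-0.2973,0.0233,0]], "rot": [[0,0,2.5],[0,0,5.5],[0,0,8.5],[0,0,11.5],[0,0,15],[0,0,17.5],[0,0.1,18.57],[0,0.1,18.57]]}}

```text
clock: 19.73
eef_pos: [532.3, -286.8, 266.5]
tcp_rot: [-3.14, -0.001, 1.075]
contact_force: [0.2, 0.5, -3.5]
opening: 0.391
grasp_force: 40.2
```

Call:
{"op": "carry_out", "data": {"delta_pos": [[0,0,0.02],[0,0,0.05],[0,0,0.085],[0,0,0.115],[0,0,0.135],[0,0,0.143],[0,0,0.143],[0,0,0.143]], "rot": [[0,0,0],[0,0,0],[0,0,0],[0,0,0],[0,0,0],[0,0,0],[0,0,0],[0,0,0]]}}

```text
clock: 20.72
eef_pos: [533.5, -286.5, 125.3]
tcp_rot: [3.14, -0.001, 1.076]
contact_force: [-0.3, 0.4, -2.6]
opening: 0.39
grasp_force: 40.3
```

Run:
```python
from h import *
s=r.sense(); print(s['eef_pos'],s['tcp_rot'],s['contact_force'],s['clock'],s['qpos'].round(2)); go([530,-290,115.5],down(-.5+np.pi/2))
```

```text
[ 533.49517777 -286.48219492  125.25690729] [ 3.14023734e+00 -8.95944827e-04  1.07622401e+00] [-0.3152497   0.44691503 -2.63646524] 20.725 [-0.5   0.47  1.78  0.    0.89 -0.  ]
delta m [-0.0048, -0.0014, 0.0098] rot [0.08, -0.05, 0.31]
```

Position is fine as it is. I'll lower it gently onto the bench.

Call:
{"op": "carry_out", "data": {"delta_pos": [[0,0,0.003],[0,0,0.006],[0,0,0.008],[0,0,0.009],[0,0,0.01],[0,0,0.0105],[0,0,0.0105]], "rot": [[0,0,0],[0,0,0],[0,0,0],[0,0,0],[0,0,0],[0,0,0],[0,0,0]]}}

```text
clock: 21.6
eef_pos: [532.8, -286.6, 115.4]
tcp_rot: [3.142, -0.001, 1.076]
contact_force: [-5.0, 1.8, 14.5]
opening: 0.394
grasp_force: 42.4
```

Call:
{"op": "carry_out", "data": {"delta_pos": [[0,0,-0.0007],[0,0,-0.0007]], "rot": [[0,0,0],[0,0,0]]}}

```text
clock: 21.85
eef_pos: [532.8, -286.6, 115.4]
tcp_rot: [3.142, -0.001, 1.076]
contact_force: [-4.7, 2.0, 8.5]
opening: 0.393
grasp_force: 41.7
```

Call:
{"op": "carry_out", "data": {"delta_pos": [[0,0,0],[0,0,0],[0,0,0],[0,0,0],[0,0,-0.01],[0,0,-0.04],[0,0,-0.08],[0,0,-0.13]], "rot": [[0,0,0],[0,0,0],[0,0,0],[0,0,0],[0,0,0],[0,0,0],[0,0,0],[0,0,0]], "claw": 0.058}}

```text
clock: 22.85
eef_pos: [532.4, -286.4, 245.8]
tcp_rot: [-3.14, -0.001, 1.076]
contact_force: [1.0, -1.1, -0.2]
opening: 0.68
grasp_force: 0.0
```

Run:
```python
from h import *
T=tcp(); a=r.grab_frame("wrist"); K,C=cam("wrist",T)
print(T[:3,3],r.sense()['tcp_rot'])
B=box(-17,17,-32,32,0,120)
def tryfit(c,K,C):
    for e in r.cut_out("relish_dish",c): print(c,np.round(e['box']),round(e['p'],2),np.round(fit(B,e['mask'],[532.8,-286.6,-.495],K,C),3))
tryfit("wrist",K,C); print(proj(place(B,(532.8,-286.6,-.495)),K,C).round().tolist())
r.grab_frame("scene"); tryfit("scene",*cam("scene"))
r.grab_frame("top"); tryfit("top",*cam("top"))
```

```text
[ 532.35181996 -286.37762577  245.75554142] [ 3.13289393e+00 -7.82420940e-04  1.07579556e+00]
wrist [290. 176. 339. 276.] 0.69 [ 5.32271e+02 -2.89460e+02 -4.94000e-01  9.69000e-01]
wrist [450. 181. 573. 288.] 0.64 [ 5.328e+02 -2.866e+02 -4.950e-01 -0.000e+00]
[[299.0, 231.0], [292.0, 274.0], [298.0, 171.0], [290.0, 189.0], [330.0, 231.0], [337.0, 274.0], [331.0, 171.0], [339.0, 189.0]]
scene [238. 186. 263. 239.] 0.58 [ 5.30552e+02 -2.89529e+02 -5.22000e-01  9.51000e-01]
top [393. 206. 407. 227.] 0.55 [ 5.38390e+02 -2.55879e+02  7.59000e-01  1.88000e-01]
```

Run:
```python
from h import *
A=(np.array([440,-239,250]),tilted(30,.3)); B=(np.array([425.5,-231,130]),tilted(60,-.495)); 
go(*A); go([440,-239,250],tilted(60,-.495))
```

```text
delta m [-0.0022, -0.1037, -0.006] rot [-11.72, 28.45, 43.38]
delta m [-0.0022, -0.1037, -0.006] rot [-46.81, 46.74, 80.88]
```

Call:
{"op": "carry_out", "data": {"delta_pos": [[0,-0.01,-0.005],[0,-0.025,-0.01],[0,-0.045,-0.01],[-0.001,-0.065,-0.01],[-0.002,-0.085,-0.008],[-0.0022,-0.1037,-0.006],[-0.0022,-0.1037,-0.006],[-0.0022,-0.1037,-0.006]], "rot": [[-1.7,4.1,6.2],[-3.3,8.1,12.4],[-5,12.2,18.6],[-6.7,16.3,24.8],[-8.4,20.3,31],[-10,24.4,37.2],[-11.72,28.45,43.38],[-11.72,28.45,43.38]], "claw": 0.0854}}

```text
clock: 24.15
eef_pos: [438.9, -238.7, 249.0]
tcp_rot: [-3.139, -0.523, 0.298]
contact_force: [-0.5, -0.3, 0.4]
opening: 0.999
grasp_force: 0.0
```

Run:
```python
from h import *
s=r.sense(); print(s['eef_pos'],s['tcp_rot'],s['qpos'].round(2)); go([425.5,-231,150],tilted(60,-.495))
```

```text
[ 438.9324668  -238.69237128  248.95162994] [-3.13947053 -0.52259796  0.29798062] [-0.79  0.07  2.13  0.66  0.8   0.05]
delta m [-0.0586, -0.0111, 0.0805] rot [-32.58, 28.49, 32.47]
```

Call:
{"op": "carry_out", "data": {"delta_pos": [[-0.01,-0.002,0.01],[-0.02,-0.004,0.02],[-0.03,-0.006,0.035],[-0.04,-0.008,0.05],[-0.05,-0.01,0.065],[-0.0586,-0.0111,0.0805],[-0.0586,-0.0111,0.0805],[-0.0586,-0.0111,0.0805]], "rot": [[-5,4.5,5],[-10.5,9,10.5],[-16,14,16],[-21.7,19,21.7],[-27,23.8,27],[-32.58,28.49,32.47],[-32.58,28.49,32.47],[-32.58,28.49,32.47]]}}

```text
clock: 25.15
eef_pos: [437.4, -223.8, 155.8]
tcp_rot: [-3.084, -1.006, -0.392]
contact_force: [0.7, 0.8, 0.6]
opening: 1.0
grasp_force: 0.0
```

Run:
```python
from h import *
s=r.sense(); print(s['eef_pos'],s['tcp_rot'],s['qpos'].round(2))
T=tcp(); a=r.grab_frame("wrist"); K,C=cam("wrist",T); cv2.imwrite("pics/w6.png",a)
B=box(-17,17,-32,32,0,120)
for e in r.cut_out("relish_dish","wrist"): print(np.round(e['box']),round(e['p'],2),np.round(fit(B,e['mask'],[532,-288.5,-.495],K,C),3))
print(proj(place(B,(532,-288.5,-.495)),K,C).round().tolist())
go([425.5,-231,130],tilted(60,-.495));go([517,-280.4,70],tilted(60,-.495))
```

```text
[ 437.44914854 -223.84014296  155.84439823] [-3.08375793 -1.00621002 -0.39234005] [-0.65  0.37  2.61  2.77  0.86 -1.47]
[310. 180. 408. 312.] 0.57 [ 5.32555e+02 -2.89409e+02 -4.96000e-01  9.74000e-01]
[[386.0, 315.0], [409.0, 220.0], [313.0, 307.0], [307.0, 211.0], [387.0, 283.0], [408.0, 184.0], [319.0, 275.0], [315.0, 177.0]]
delta m [-0.0239, 0.0132, 0.0065] rot [-8.51, 2.76, 2.87]
delta m [-0.0186, 0.0311, 0.1251] rot [-8.51, 2.76, 2.87]
```

Run:
```python
from h import *
go([464,-252,105],tilted(60,-.495))
```

```text
delta m [-0.0214, 0.0209, 0.0564] rot [-8.51, 2.76, 2.87]
```

Call:
{"op": "carry_out", "data": {"delta_pos": [[-0.005,0.004,0.012],[-0.01,0.008,0.024],[-0.015,0.013,0.036],[-0.019,0.017,0.048],[-0.0214,0.0209,0.0564],[-0.0214,0.0209,0.0564],[-0.0214,0.0209,0.0564],[-0.0214,0.0209,0.0564]], "rot": [[-1.7,0.5,0.6],[-3.4,1.1,1.2],[-5.1,1.7,1.7],[-6.8,2.2,2.3],[-8.51,2.76,2.87],[-8.51,2.76,2.87],[-8.51,2.76,2.87],[-8.51,2.76,2.87]]}}

```text
clock: 26.25
eef_pos: [464.8, -253.3, 108.2]
tcp_rot: [3.141, -1.052, -0.494]
contact_force: [-0.8, 0.7, -0.3]
opening: 1.001
grasp_force: 0.0
```

Run:
```python
from h import *
s=r.sense(); print(s['eef_pos'],s['tcp_rot'],s['qpos'].round(2))
T=tcp(); a=r.grab_frame("wrist"); K,C=cam("wrist",T)
B=box(-17,17,-32,32,0,120)
for e in r.cut_out("relish_dish","wrist"): print(np.round(e['box']),round(e['p'],2),np.round(fit(B,e['mask'],[532.5,-289,-.495],K,C),3))
go([464,-252,105],tilted(60,-.495));go([517.5,-281,70],tilted(60,-.495))
```

```text
[ 464.78435505 -253.30029095  108.17941242] [ 3.14139072 -1.05222694 -0.49368944] [-0.51  0.62  2.56  3.13  1.09 -1.57]
[245. 161. 376. 329.] 0.69 [ 532.481 -289.581   -0.538    0.965]
delta m [-0.0032, -0.0011, 0.0005] rot [0.0, -0.28, 0.03]
delta m [-0.0035, -0.001, 0.0707] rot [0.0, -0.28, 0.03]
```

Call:
{"op": "carry_out", "data": {"delta_pos": [[-0.001,-0.0005,0.012],[-0.002,-0.0005,0.024],[-0.003,-0.0005,0.036],[-0.0035,-0.0005,0.048],[-0.0035,-0.0005,0.06],[-0.0035,-0.0005,0.0707],[-0.0035,-0.0005,0.0707],[-0.0035,-0.0005,0.0707]], "rot": [[0,0,0],[0,0,0],[0,0,0],[0,0,0],[0,0,0],[0,0,0],[0,0,0],[0,0,0]]}}

```text
clock: 27.35
eef_pos: [516.8, -281.3, 69.4]
tcp_rot: [3.14, -1.051, -0.494]
contact_force: [0.4, -0.4, 0.7]
opening: 1.002
grasp_force: 0.0
```

Call:
{"op": "carry_out", "data": {"delta_pos": [[0,0,0],[0,0,0],[0,0,0],[0,0,0],[0,0,0],[0,0,0]], "rot": [[0,0,0],[0,0,0],[0,0,0],[0,0,0],[0,0,0],[0,0,0]], "claw": 0.05, "grip_force": 40}}

```text
clock: 28.1
eef_pos: [517.1, -281.3, 69.8]
tcp_rot: [3.14, -1.052, -0.494]
contact_force: [-2.6, 2.4, 5.1]
opening: 0.735
grasp_force: 45.3
```

Run:
```python
from h import *
s=r.sense(); print(s['eef_pos'],s['tcp_rot'],s['qpos'].round(2),s['contact_force'])
T=tcp(); print((T[:3,:3].T@np.array([0,0,120])).round(1), 'tool dir of up')
```

```text
[ 517.07074563 -281.3242764    69.75824082] [ 3.13967877 -1.05201951 -0.49354115] [-0.51  0.72  2.43  3.13  1.06 -1.57] [-2.57077077  2.37359709  5.06224886]
[ 1.042e+02  1.000e-01 -5.950e+01] tool dir of up
```

Call:
{"op": "carry_out", "data": {"delta_pos": [[0.004,0,-0.0025],[0.017,0,-0.01],[0.035,0,-0.02],[0.06,0,-0.0345],[0.087,0,-0.05],[0.113,0,-0.0645],[0.13,0,-0.0744],[0.13,0,-0.0744]], "rot": [[0,0,0],[0,0,0],[0,0,0],[0,0,0],[0,0,0],[0,0,0],[0,0,0],[0,0,0]]}}

```text
clock: 29.1
eef_pos: [517.2, -281.4, 220.8]
tcp_rot: [3.14, -1.054, -0.494]
contact_force: [0.7, -0.3, -2.7]
opening: 0.743
grasp_force: 44.4
```

Run:
```python
from h import *
s=r.sense(); print(s['eef_pos'],s['tcp_rot'],s['qpos'].round(2))
p=slope(75,50,134); print(p); go([533,-144,212],tilted(35.3,-.24)); go(p,tilted(10.3))
```

```text
[ 517.18909486 -281.39764258  220.80544279] [ 3.13990816 -1.05365231 -0.49417576] [-0.51  0.25  2.42  3.13  0.58 -1.56]
[545.42002351  -7.31512052 185.8590261 ]
delta m [-0.033, -0.1284, -0.0404] rot [10.98, -24.93, -9.88]
delta m [-0.0824, -0.2546, -0.0745] rot [17.13, -48.99, -24.07]
```

Call:
{"op": "carry_out", "data": {"delta_pos": [[-0.004,-0.015,-0.005],[-0.009,-0.034,-0.011],[-0.015,-0.057,-0.018],[-0.021,-0.08,-0.025],[-0.027,-0.105,-0.033],[-0.033,-0.1284,-0.0404],[-0.033,-0.1284,-0.0404],[-0.033,-0.1284,-0.0404]], "rot": [[1.5,-3,-1.2],[3,-6.5,-2.5],[5,-11,-4.4],[7,-16,-6.3],[9,-20.5,-8.1],[10.98,-24.93,-9.88],[10.98,-24.93,-9.88],[10.98,-24.93,-9.88]]}}

```text
clock: 30.1
eef_pos: [527.8, -137.3, 176.4]
tcp_rot: [3.131, -0.66, -0.239]
contact_force: [0.6, 1.2, -2.6]
opening: 0.74
grasp_force: 45.4
```

Run:
```python
from h import *
s=r.sense(); print(s['eef_pos'],s['tcp_rot'],s['qpos'].round(2))
p=slope(75,50,134); go(p,tilted(10.3))
```

```text
[ 527.77480889 -137.34140809  176.38238389] [ 3.1312732  -0.65986286 -0.23925237] [-0.26  0.17  2.32  2.53  0.   -0.97]
delta m [-0.005, -0.1303, -0.0172] rot [6.31, -27.31, -12.99]
```

Run:
```python
from h import *
go([528,-120,225],tilted(37.8,-.239)); go([530,-60,225],tilted(20))
```

```text
delta m [0.0267, -0.0165, -0.041] rot [0.6, -0.01, -0.01]
delta m [0.017, -0.0752, -0.0491] rot [7.35, -17.66, -12.34]
```

Call:
{"op": "carry_out", "data": {"delta_pos": [[0.004,-0.002,-0.006],[0.01,-0.006,-0.015],[0.017,-0.01,-0.026],[0.023,-0.014,-0.036],[0.0267,-0.0165,-0.041],[0.0267,-0.0165,-0.041],[0.0267,-0.0165,-0.041]], "rot": [[0,0,0],[0,0,0],[0,0,0],[0,0,0],[0,0,0],[0,0,0],[0,0,0]]}}

```text
clock: 30.98
eef_pos: [524.6, -125.4, 202.1]
tcp_rot: [-3.14, -0.704, -0.239]
contact_force: [-0.5, 0.2, -2.4]
opening: 0.739
grasp_force: 45.3
```

Run:
```python
from h import *
s=r.sense(); print(s['eef_pos'],s['tcp_rot'],s['qpos'].round(2),s['contact_force'],s['opening'])
go([530,-40,230],tilted(20))
```

```text
[ 524.61740571 -125.35726841  202.12308612] [-3.1397039  -0.70420093 -0.23946068] [-0.24  0.1   2.33  2.35  0.   -0.78] [-0.49588188  0.20153759 -2.40202409] 0.7389343858841038
delta m [0.0066, -0.0843, -0.0308] rot [6.94, -20.26, -12.1]
```

Run:
```python
from h import *
go([524,-125,220],tilted(38,.12))
```

```text
delta m [0.0111, -0.0002, -0.0141] rot [12.9, -2.34, -15.96]
```

Call:
{"op": "carry_out", "data": {"delta_pos": [[0.002,0,-0.002],[0.004,0,-0.005],[0.006,0,-0.008],[0.008,0,-0.011],[0.0111,-0.0002,-0.0141],[0.0111,-0.0002,-0.0141],[0.0111,-0.0002,-0.0141],[0.0111,-0.0002,-0.0141]], "rot": [[2.6,-0.4,-3.2],[5.2,-0.8,-6.4],[7.8,-1.3,-9.6],[10.4,-1.8,-12.8],[12.9,-2.34,-15.96],[12.9,-2.34,-15.96],[12.9,-2.34,-15.96],[12.9,-2.34,-15.96]]}}

```text
clock: 31.98
eef_pos: [524.0, -124.5, 219.3]
tcp_rot: [-3.14, -0.663, 0.118]
contact_force: [-0.2, 0.4, -2.6]
opening: 0.743
grasp_force: 45.4
```

Run:
```python
from h import *
s=r.sense(); print(s['eef_pos'],s['tcp_rot'],s['qpos'].round(2))
go([530,-110,230],tilted(12,.1))
```

```text
[ 523.95537913 -124.49442946  219.29152172] [-3.14023053 -0.66254863  0.11795776] [-0.43  0.09  2.26  1.04  0.38  0.12]
delta m [0.0127, -0.0137, -0.0037] rot [-0.51, -25.96, 0.96]
```

Out of the wrist singularity. Now reduce the tilt, then move across.

Call:
{"op": "carry_out", "data": {"delta_pos": [[0.002,-0.002,-0.001],[0.004,-0.004,-0.002],[0.006,-0.007,-0.003],[0.009,-0.01,-0.0037],[0.0127,-0.0137,-0.0037],[0.0127,-0.0137,-0.0037],[0.0127,-0.0137,-0.0037]], "rot": [[0,-4,0.2],[-0.2,-9,0.4],[-0.3,-15,0.6],[-0.4,-21,0.8],[-0.5,-25.96,0.96],[-0.5,-25.96,0.96],[-0.5,-25.96,0.96]]}}

```text
clock: 32.85
eef_pos: [529.5, -109.9, 229.5]
tcp_rot: [-3.141, -0.21, 0.102]
contact_force: [-0.1, -1.1, -1.8]
opening: 0.744
grasp_force: 45.3
```

Run:
```python
from h import *
s=r.sense(); print(s['eef_pos'],s['tcp_rot'],s['qpos'].round(2))
go(slope(80,50,134),tilted(10.3));
```

```text
[ 529.50809194 -109.8797014   229.47569703] [-3.14083361 -0.20976164  0.10167439] [-0.25  0.16  1.97  0.1   0.81  1.16]
delta m [0.021, -0.1, 0.0459] rot [-1.13, -1.72, 5.49]
```

Call:
{"op": "carry_out", "data": {"delta_pos": [[0.004,-0.02,0],[0.008,-0.045,0.005],[0.013,-0.07,0.015],[0.018,-0.09,0.03],[0.021,-0.1,0.0459],[0.021,-0.1,0.0459],[0.021,-0.1,0.0459],[0.021,-0.1,0.0459]], "rot": [[0,-0.5,1],[-0.5,-1,2.5],[-1,-1.72,4],[-1.13,-1.72,5.49],[-1.13,-1.72,5.49],[-1.13,-1.72,5.49],[-1.13,-1.72,5.49],[-1.13,-1.72,5.49]]}}

```text
clock: 33.85
eef_pos: [550.1, -8.8, 190.1]
tcp_rot: [3.14, -0.18, 0.003]
contact_force: [0.0, -1.5, -3.3]
opening: 0.739
grasp_force: 45.4
```

Run:
```python
from h import *
s=r.sense(); print(s['eef_pos'],s['tcp_rot'],s['qpos'].round(2))
# check dish pose in hand: project model with wrist cam
T=tcp(); a=r.grab_frame("wrist"); K,C=cam("wrist",T)
e=r.cut_out("relish_dish","wrist"); print([(np.round(x['box']),round(x['p'],2)) for x in e])
sx=80-69.8; P=np.array([slope(sx+l,50+w,134-34.4+d) for l in(0,120) for w in(-32,32) for d in(0,34)]); q=proj(P,K,C); print(q.round().tolist())
go(slope(75,50,45),tilted(10.3)); go(slope(75,50,36),tilted(10.3))
```

```text
[550.08976427  -8.84464168 190.11925743] [ 3.14002177e+00 -1.79915824e-01  2.84996817e-03] [-0.02  0.24  1.98  0.    0.75  1.55]
[(array([201., 165., 424., 395.]), 0.62)]
[[365.0, 334.0], [371.0, 394.0], [256.0, 334.0], [249.0, 394.0], [400.0, 164.0], [421.0, 234.0], [216.0, 164.0], [192.0, 234.0]]
delta m [0.0387, -0.0016, 0.0806] rot [0.1, -0.01, -0.07]
delta m [0.0432, -0.0016, 0.0884] rot [0.1, -0.01, -0.07]
```

Call:
{"op": "carry_out", "data": {"delta_pos": [[0.006,-0.0016,0.012],[0.014,-0.0016,0.029],[0.022,-0.0016,0.046],[0.03,-0.0016,0.062],[0.036,-0.0016,0.075],[0.0387,-0.0016,0.0806],[0.0387,-0.0016,0.0806],[0.0387,-0.0016,0.0806]], "rot": [[0,0,0],[0,0,0],[0,0,0],[0,0,0],[0,0,0],[0,0,0],[0,0,0],[0,0,0]]}}

```text
clock: 34.95
eef_pos: [602.3, -6.5, 117.6]
tcp_rot: [3.14, -0.179, 0.003]
contact_force: [0.1, -0.2, -2.0]
opening: 0.738
grasp_force: 45.4
```

Run:
```python
from h import *
s=r.sense(); print(s['eef_pos'],s['tcp_rot'],s['contact_force'])
go(slope(75,50,39),tilted(10.3)); go(slope(75,50,34),tilted(10.3)); T=tcp()
xs,zs=np.array([c40,0,s40]),np.array([-s40,0,c40]); print('slope x',(T[:3,:3].T@xs).round(3),'slope z',(T[:3,:3].T@zs).round(3))
```

```text
[602.34982064  -6.52247319 117.60714337] [ 3.14004497 -0.17948477  0.00349401] [ 0.09467078 -0.21166492 -1.95769544]
delta m [0.0033, 0.0006, 0.0052] rot [0.09, 0.02, -0.03]
delta m [0.0057, 0.0005, 0.0095] rot [0.09, 0.02, -0.03]
slope x [ 0.868  0.003 -0.496] slope z [-0.496 -0.001 -0.868]
```

Call:
{"op": "carry_out", "data": {"delta_pos": [[0.0015,0,0.0026],[0.003,0,0.0052],[0.004,0,0.007],[0.005,0,0.0087],[0.0055,0,0.0095],[0.0055,0,0.0095]], "rot": [[0,0,0],[0,0,0],[0,0,0],[0,0,0],[0,0,0],[0,0,0]]}}

```text
clock: 35.7
eef_pos: [607.8, -6.6, 110.8]
tcp_rot: [3.14, -0.177, 0.003]
contact_force: [-20.6, -1.9, 32.0]
opening: 0.735
grasp_force: 50.2
```

Call:
{"op": "carry_out", "data": {"delta_pos": [[-0.0006,0,-0.001],[-0.0015,0,-0.0005],[-0.0024,0,0],[-0.0033,0,0.0005],[-0.0041,0,0.001],[-0.0041,0,0.001]], "rot": [[0,0,0],[0,0,0],[0,0,0],[0,0,0],[0,0,0],[0,0,0]]}}

```text
clock: 36.45
eef_pos: [607.7, -6.6, 110.8]
tcp_rot: [3.14, -0.185, 0.003]
contact_force: [-10.0, -1.1, 31.3]
opening: 0.741
grasp_force: 49.9
```

Call:
{"op": "carry_out", "data": {"delta_pos": [[-0.0008,0,-0.0013],[-0.0013,0,-0.0022],[-0.0013,0,-0.0022],[-0.0013,0,-0.0022]], "rot": [[0,0,0],[0,0,0],[0,0,0],[0,0,0]]}}

```text
clock: 36.95
eef_pos: [603.7, -6.5, 108.6]
tcp_rot: [3.14, -0.178, 0.004]
contact_force: [0.9, -0.5, -3.9]
opening: 0.744
grasp_force: 45.6
```

Call:
{"op": "carry_out", "data": {"delta_pos": [[0.0004,0,0.0007],[0.0006,0,0.001],[0.0006,0,0.001]], "rot": [[0,0,0],[0,0,0],[0,0,0]]}}

```text
clock: 37.33
eef_pos: [604.4, -6.5, 108.1]
tcp_rot: [3.14, -0.178, 0.003]
contact_force: [-2.8, -0.3, -0.2]
opening: 0.738
grasp_force: 46.0
```

Call:
{"op": "carry_out", "data": {"delta_pos": [[-0.0009,0,0.0005],[-0.0017,0,0.001],[-0.0026,0,0.0015],[-0.0026,0,0.0015]], "rot": [[0,0,0],[0,0,0],[0,0,0],[0,0,0]]}}

```text
clock: 37.83
eef_pos: [603.5, -6.5, 107.3]
tcp_rot: [3.14, -0.182, 0.003]
contact_force: [-1.3, -0.2, 7.7]
opening: 0.739
grasp_force: 46.8
```

Call:
{"op": "carry_out", "data": {"delta_pos": [[-0.0009,0,0.0005],[-0.0017,0,0.001],[-0.0017,0,0.001]], "rot": [[0,0,0],[0,0,0],[0,0,0]]}}

```text
clock: 38.2
eef_pos: [602.3, -6.5, 106.3]
tcp_rot: [3.14, -0.182, 0.003]
contact_force: [-2.2, -0.0, 7.9]
opening: 0.739
grasp_force: 47.1
```

Still sliding under friction. A little more.

Call:
{"op": "carry_out", "data": {"delta_pos": [[-0.0009,0,0.0005],[-0.0017,0,0.001],[-0.0026,0,0.0015],[-0.0026,0,0.0015]], "rot": [[0,0,0],[0,0,0],[0,0,0],[0,0,0]]}}

```text
clock: 38.7
eef_pos: [602.2, -6.5, 106.2]
tcp_rot: [3.14, -0.187, 0.003]
contact_force: [-1.3, 0.3, 18.8]
opening: 0.737
grasp_force: 48.2
```

Against the lip. I'll relax, release, and retreat along the slope normal.

Call:
{"op": "carry_out", "data": {"delta_pos": [[0.0026,0,-0.0015],[0.0026,0,-0.0015]], "rot": [[0,0,0],[0,0,0]]}}

```text
clock: 38.95
eef_pos: [602.2, -6.5, 106.2]
tcp_rot: [3.14, -0.182, 0.004]
contact_force: [-3.5, -0.3, 10.8]
opening: 0.739
grasp_force: 47.4
```

Call:
{"op": "carry_out", "data": {"delta_pos": [[0,0,0],[0,0,0],[0,0,0],[0,0,0],[0,0,0],[-0.005,0,-0.009],[-0.015,0,-0.026],[-0.03,0,-0.052]], "rot": [[0,0,0],[0,0,0],[0,0,0],[0,0,0],[0,0,0],[0,0,0],[0,0,0],[0,0,0]], "claw": 0.0854}}

```text
clock: 39.95
eef_pos: [561.3, -6.6, 151.1]
tcp_rot: [3.14, -0.178, 0.003]
contact_force: [-0.1, 0.4, -0.4]
opening: 1.002
grasp_force: 0.0
```

Call:
{"op": "carry_out", "data": {"delta_pos": [[-0.01,0,-0.03],[-0.02,0,-0.07],[-0.03,0,-0.11],[-0.03,0,-0.13],[-0.03,0,-0.13]], "rot": [[0,0,0],[0,0,0],[0,0,0],[0,0,0],[0,0,0]]}}

```text
clock: 40.58
eef_pos: [509.8, -6.6, 275.3]
tcp_rot: [3.14, -0.183, 0.004]
contact_force: [0.7, -0.1, 0.2]
opening: 0.997
grasp_force: 0.0
```

Run:
```python
from h import *
T=tcp(); a=r.grab_frame("wrist"); K,C=cam("wrist",T); s=r.grab_frame("scene"); f=np.zeros((360,800,3),np.uint8); f[:,:480]=cv2.resize(a,(480,360)); f[:240,480:]=s[150:390,200:520]; cv2.imwrite("pics/end.png",f)
print(T[:3,3],r.sense()['contact_force'])
for n,L,w,d,y in(("relish_dish",120,32,34,50),("long_dish",150,33,30,-60)):
    e=r.recognise(n,"wrist"); print(n,[(np.round(x['box']).tolist(),round(x['p'],2)) for x in e])
    q=proj(np.array([slope(l,y+v,h) for l in(0,L) for v in(-w,w) for h in(0,d)]),K,C); print(q.min(0).round(),q.max(0).round())
```

```text
[509.82176159  -6.56252428 275.32330513] [0.49414438 0.7000818  0.07912627]
relish_dish [([271.0, 67.0, 354.0, 208.0], 0.93)]
[270.  62.] [358. 205.]
long_dish [([491.0, 433.0, 560.0, 480.0], 0.79), ([391.0, 21.0, 527.0, 204.0], 0.56)]
[388.  20.] [526. 202.]
```

View pics/end.png

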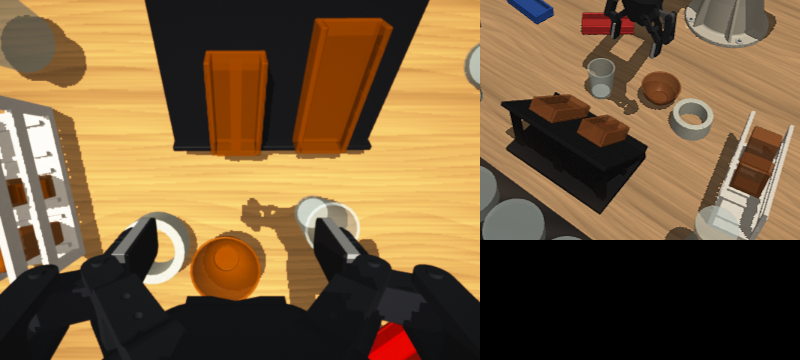

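Both dishes lie flat and side by side on the slope, lower ends on the lip at (237,153) and (318,150). Their detected outlines match the predicted final poses within a few pixels, hollows face out, and the gripper is clear. Handing in.

```bash
python3 -c "
from rig import r
print(r.sign_off())"
```

```text
the job is handed in; nothing more can be done
None
```

I set both dishes side by side on the slope with their lower ends against the lip and hollow faces outward, after standing the divided dish on the bench and regripping it, and handed the job in at about 41 s; no verdict came back.

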